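# Open the grinder's spark guard and bring up the tool rest

## Robot

A 6-joint arm with a two-finger parallel gripper is mounted at the origin on the work surface. World frame = base frame: x ahead of the robot, y to its left, z up, the work surface at z = 0. Lengths are in m, angles in degrees, forces in N, time in s.
With the tool pointing down it reaches from about 0.325 to 0.925 m from the base axis. Payload 3.1 kg.
Tool frame: the origin (TCP) lies where the fingers leave the gripper's body, on its centre line; the fingertips stand 73 mm ahead of it and the grasp point (between the pads) lies 54 mm ahead of it; z points along the fingers, y is the line along which they close (so a half turn about z gives the same grasp; the last joint's range is limited). The gripper opens to 85 mm and grips with 20 to 120 N. Pads are 22 mm wide; open, the fingers measure 114 mm over their backs; the gripper's body (76 mm by 85 mm) begins 54 mm behind the grasp point. The pads swing forward as they close: fully open they stand 13 mm farther back than shut.
Start: joints at [-81.142, 12.427, 92.441, -0, 75.132, -6.429], TCP at [0.165, -0.603, 0.304] pointing down, gripper open.
Joint ranges: [-157.48, 157.48], [-44.54, 120.13], [17.64, 146.25], [-64.5, 244.5], [7.68, 150.69], [-147.95, 147.95]. Speed limits (degrees/s): [159.86, 159.86, 180, 180, 180, 180].

## Interface

Orientations are given as [roll, pitch, yaw] about the fixed x, y, z axes, in that order (R = Rz(yaw) Ry(pitch) Rx(roll)).
In Python, from station import manip gives the robot as it stands.
- The arm moves only by the tool drive_tool, never from a script. Its argument "increments" is a list that holds one entry, the list of rows, each a list of 7 numbers: the turn, a rotation vector about the tool's x, y, z in degrees, then the shift along the tool's x, y, z in mm, then the opening in per cent of the stroke, from 0 (shut) to 100 (fully open). A call has 1 to 5 rows; each row shifts and turns the commanded pose from where the row before left it, along the tool's axes as they then stand; what a row does not reach is not made up. A row lasts 1/8 s, in which the tool goes at most 62.5 mm and 10.7 degrees, less where a joint would pass 70% of its speed; a pose out of reach is approached as far as the arm can. A call with a gripper value outside its range is refused whole. The fingers move at their own pace and stop on an object; "force" is the grip in N (left out, the last holds). Time passes only in rows, so rows that do not move let the fingers close. It gives the time, the measured TCP pose, the force, the opening and the grip force at its end, in the units of the state.
- manip.get_obs(): the state, without advancing time (a new reading comes with each control period).
- manip.grab_frame(name): name is "scene" or "top" or "wrist"; returns a dict with "pixels" (400x640x3 uint8, red, green, blue), "fx", "fy", "cx", "cy" (pixels), "rvec" (rotation vector, rad) and "tvec" (3), from world to camera coordinates, as OpenCV has them; the wrist camera has in their place "tool_from_camera" (4x4, takes a point from camera to tool coordinates, whose origin is the TCP and whose axes are the flange's). Camera axes: x right, y down, z forward; pixel columns grow to the right and rows downward; lengths in m; the calibration is good to about 2 mm. A picture is of the moment at which its call begins: read the wrist's pose just before it. There is no depth.
- manip.job_done(): hands the job in; it is judged then, once.
The state is a dict: "t": time; "joints": joint angles; "qd": joint speeds; "effort": joint torques, N m; "position": TCP position; "orientation": TCP orientation; "force": force on the tool from outside, world axes, zero at the start; "ft_torque": the same for the moment, N m; "width": opening from 0.0 (shut) to 1.0 (fully open); "grasp_force": force on a finger pad.
Only numpy, scipy, OpenCV 4.12 (cv2) and the standard library are available. Lean on these libraries where they do the work, as an engineer would, in place of code of your own. Each camera call takes 0.05 s, during which the arm holds its last target. There are 200 camera calls.

## Task

Get the bench grinder ready for sharpening: push the counterweighted spark guard up past its balance point so that it swings over and stays raised by itself, then push the steel tool rest along its guideway towards the grinding stone until it is fully home against its stop. Just push both with the fingers: the tool rest must not be lifted or tipped, the other things on the bench stay where they are, and you finish clear of everything.

Things in the scene. Friction and masses are not known exactly. Their poses are not given: they have to be found in the camera images.
- grinder: Double-ended bench grinder, bolted down. Origin on the bench under the centre of the reddish stone; x points away from the operator side (the stone's working side faces -x), y along the spindle, z up. All 'grinder' coordinates are in this frame, mm. Stone 150 across, 26 thick, centre at height 135; motor and buffing wheel at y 60 to 286, up to 65 from the spindle.
- guard (a joint): Spark guard angle (rad): 0 = lowered, arm level on its lower stop; 1.6 = raised, arm upright on its upper stop. Balance at about 0.85: below it the guard falls back, above it it swings on by itself, damped, to the upper stop. About 2 N upwards at the bar starts it. A dark 50 mm counterweight stands 80 mm above the hinge when lowered, and swings back and down as the guard rises.
- guard_hinge (a point): On the guard's hinge axis, which lies along grinder y at grinder x = 10, height 200, by a grey post (y -58 to -42, 220 high). From it a flat arm runs 170 mm to -x (lowered) at y = -66 and carries a round steel crossbar along y, 14 mm diameter, from y = -155 to 45; a clear shield 95 wide, 55 high hangs from the bar at y -48 to 48. The bar goes up and over towards +x.
- push_bar (a point): Point on the crossbar's axis in the middle of its bare end (85 mm, grinder y -155 to -70, nothing hanging from it): the place to push from below. Moves with the guard, 170 mm from the hinge axis; at grinder x = -160, y = -112, height 200 when lowered.
- rest: Steel tool rest, about 0.55 kg, loose in the guideway; origin at the centre of its underside, 20 mm above the bench, x towards the stone. Foot 85 (x) x 56 (y) x 20 mm high; on it a pillar 40 x 46 mm and a top plate 60 x 62 x 8 mm, both flush with the foot's -x face; 80 mm high in all. Starts 30 to 60 mm short of the stop; home, its origin is at grinder x = -95.5.
- rest_face (a point): Middle of the rest's flat -x face (away from the stone), 18 mm above its underside: the place to push it, low so that it does not tip. At grinder x = -138 when the rest is home.
- rest_front (a point): Middle of the foot's +x end, which meets the end stop at grinder x = -53.
- rest_stop (a point): Middle of the end stop's face, at grinder x = -53, y = 0. The guideway leads straight to it along grinder x on the 20 mm base plate (x -225 to 75, y -85 to 45): two rails 12 mm wide, 12 mm high, at y = +-36, from x = -225 to -70, 60 mm apart inside.
- whetstone: Whetstone 120 x 42 mm on a wooden holder 130 x 50 mm, 32 mm high in all, lying on the bench by the grinder's -y side; not to be disturbed. Origin at the centre of its underside.
- honing_block: Wooden honing block 70 x 45 x 35 mm with a black rubber face, on the bench on the +y side of the guideway; not to be disturbed. Origin at the centre of its underside.
- driver: Screwdriver with yellow handle lying on the bench to the right; not to be disturbed.
- oil: White oil bottle, 52 mm diameter, 130 mm high, on the right; not to be disturbed.
- mug: White mug, 76 mm diameter, 90 mm high, on the right; not to be disturbed.
- rivets: Glass jar, 60 mm diameter, 70 mm high, on the left; not to be disturbed.
- spool: Cardboard ring, 90 mm diameter, 30 mm high, on the left; not to be disturbed.
Things that resemble listed ones, but are neither listed nor needed, are in the scene too. What is shaped like the rest but brown, green or orange is not meant.

How it is judged (in metres and radians):
On the way, in this order (a step that is already met when the one before it is completed fails the run):
1. the guard is raised past its balance point and stays at its upper stop, with no finger on it (value of joint guard above 1.5 rad and contact force between guard and the arm below 0.1 N and contact force between guard and the fingers below 0.1 N), for 0.2 s.
2. the tool rest has been pushed home to its stop (x of rest_front in the frame of grinder above -0.056 m), for 0.2 s.
At the end, for the whole second after the job is handed in: The guard rests at its upper stop (angle above 1.5 rad) untouched; the tool rest stands flat in its guideway (within 0.06 rad, at rest) with its foot within 4 mm of the end stop (value of joint guard above 1.5 rad and x of rest_front in the frame of grinder above -0.057 m and z of rest in the frame of grinder below 0.024 m and angle between rest's own z axis and vertical below 0.06 rad and linear speed of rest below 0.01 m/s).
It fails at once if the tool rest is lifted (z of rest in the frame of grinder above 0.03 m).
It fails at once if the tool rest is tipped (angle between rest's own z axis and vertical above 0.25 rad).
It fails at once if another thing on the bench is moved more than 25 mm (distance of any of whetstone, honing_block, driver, oil, mug, rivets, spool from where it was at the start of the episode above 0.025 m).
It also fails if it takes over 58 s, if anything falls off the work surface, if the arm or the gripper's body presses on something with over 40 N, if the wrist force passes 120 N, or if a joint passes its speed limit or range.

## Working session

There is one attempt and no reset: what is moved stays moved. The work goes in short steps, Python scripts to look and compute and a tool call to move; the robot and the scene stay as the last step left them, time stands still between calls to the robot, and variables do not carry over. Pictures are saved under pics/ and viewed, at most 11 in all, crops included, and the job is handed in when it is done.

Besides the shell and the picture viewer there is one more tool, called after "Call:" as name([rows], argument=value, ...), one row to a line, values as JSON. drive_tool: Moves the arm, as the interface text tells. Its arguments: {"type":"object","properties":{"increments":{"type":"array"},"force":{"type":"number"}},"required":["increments"]}

```bash
mkdir -p pics; python3 - <<'E'
from station import manip
import cv2,numpy as np
o=manip.get_obs();print(o['t'],o['position'],o['orientation'],o['force'])
for n in("scene","top"):
    f=manip.grab_frame(n);cv2.imwrite(f'pics/{n}0.png',f['pixels'][:,:,::-1])
    R=cv2.Rodrigues(np.array(f['rvec']))[0];print(n,f['fx'],f['cx'],f['cy'],(-R.T@np.array(f['tvec'])).round(3))
    np.savez(f'{n}0.npz',**f)
E
```

```text
0.0 [ 0.16470554 -0.60224457  0.30253956] [-1.79862510e+02 -1.58932412e-02  1.52865487e+01] [ 0.48721849 -0.09126526  0.07197894]
scene 512.0936958280469 317.0410480506605 211.32932837547446 [1.179 0.88  0.956]
top 398.1593486162572 322.70900860852197 193.92939443989943 [0.445 0.017 1.245]
```

View pics/scene0.png

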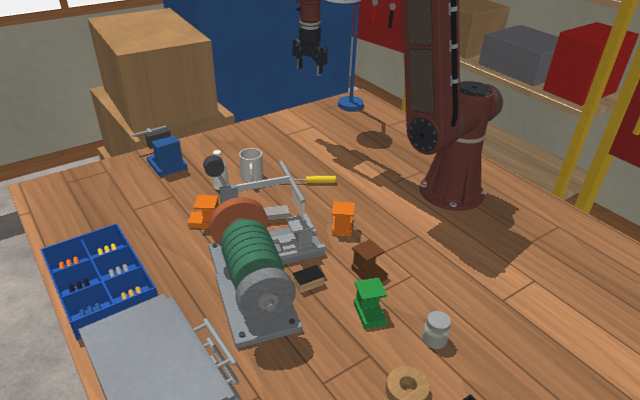

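View pics/top0.png

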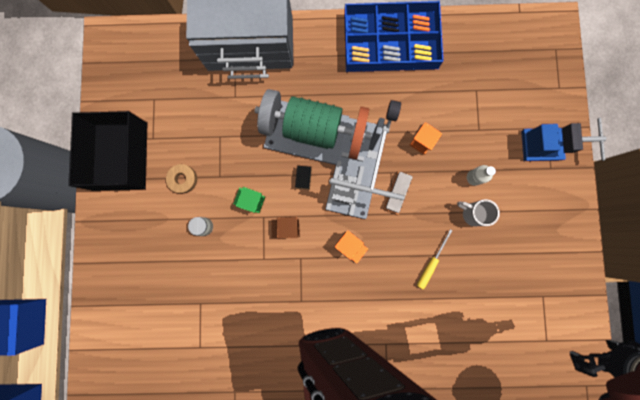

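The top view shows the grinder's stone at (360,132), its guideway running down to (345,210), and the crossbar from (332,180) to (405,195). The look-alike rests are orange (426,137) and (351,246), green (249,200) and brown (286,228). The steel-grey one inside the guideway, around (350,200), fits the description. I'll confirm it in an enlarged crop.

```bash
python3 - <<'E'
import cv2
a=cv2.imread('pics/top0.png')[85:235,250:450];b=cv2.imread('pics/scene0.png')[145:295,185:345]
cv2.imwrite('pics/topc.png',cv2.resize(a,None,fx=4,fy=4,interpolation=2));cv2.imwrite('pics/scenec.png',cv2.resize(b,None,fx=4,fy=4,interpolation=2))
E
```

```text
(no output)
```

View pics/topc.png

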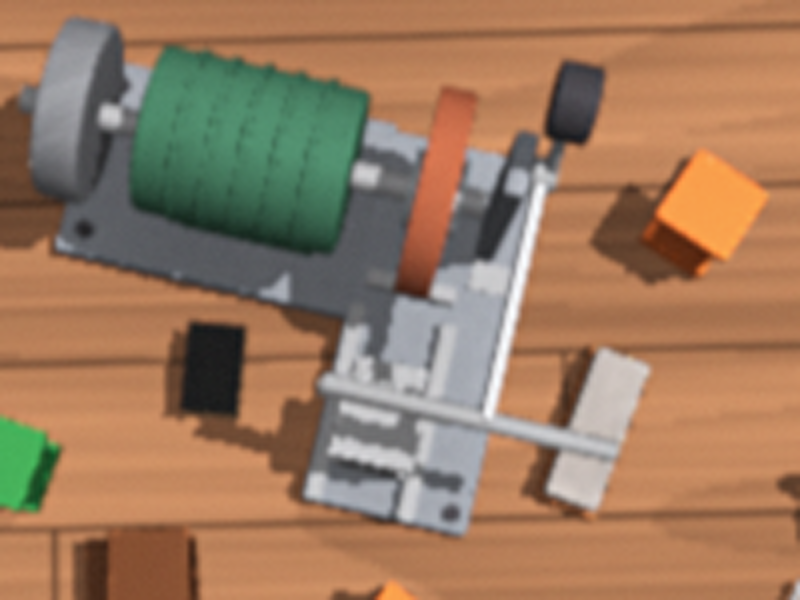

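View pics/scenec.png

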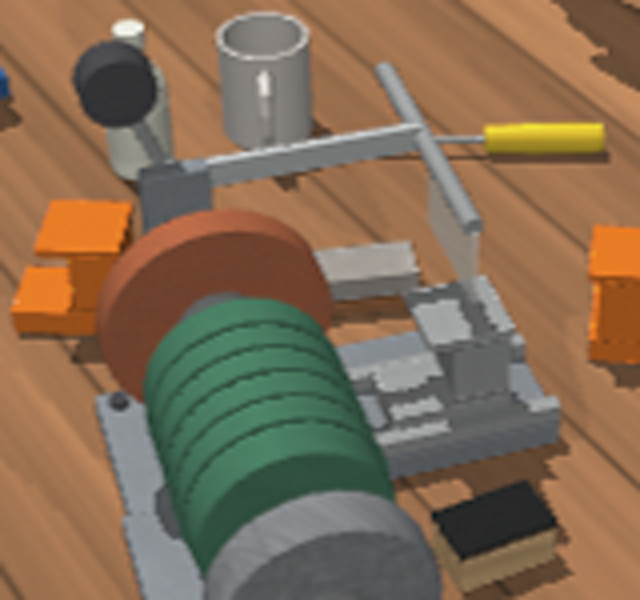

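The crops confirm that the steel-grey rest is in the guideway, with the bar overhead. In the top crop the base's −x corners are at (305,497) and (467,533), and the bar ends are at (322,381) and (615,451). I'll fit the grinder pose from these.

```bash
cat > h.py <<'E'
import numpy as np,cv2
def cam(n):
    f=np.load(n+'0.npz');K=np.array([[f['fx'],0,f['cx']],[0,f['fy'],f['cy']],[0,0,1]],float)
    return K,f['rvec'],f['tvec']
def ray(n,u,v,z):
    K,r,t=cam(n);R=cv2.Rodrigues(r)[0];c=-R.T@t;d=R.T@np.linalg.inv(K)@[u,v,1];return c+d*(z-c[2])/d[2]
def proj(n,P):
    K,r,t=cam(n);return cv2.projectPoints(np.array(P,float).reshape(-1,1,3),r,t,K,None)[0].reshape(-1,2)
E
python3 - <<'E'
from h import *
from scipy.optimize import least_squares
T=lambda x,y:(250+x/4,85+y/4); S=lambda x,y:(185+x/4,145+y/4)
obs=[('top',T(305,497),(-225,45,20)),('top',T(467,533),(-225,-85,20)),('top',T(320,381),(-160,45,200)),('top',T(617,452),(-160,-155,200)),
('scene',S(383,67),(-160,-155,200)),('scene',S(474,226),(-160,45,200)),('scene',S(558,408),(-225,45,20))]
def W(p,g):
    g=np.array(g,float)/1000;c,s=np.cos(p[2]),np.sin(p[2]);return [p[0]+c*g[0]-s*g[1],p[1]+s*g[0]+c*g[1],g[2]]
res=lambda p:np.concatenate([proj(n,W(p,g))[0]-uv for n,uv,g in obs])
s=least_squares(res,[.6,-.1,-.2],loss='soft_l1');print(s.x,np.degrees(s.x[2]));print(res(s.x).reshape(-1,2).round(1))
np.save('g.npy',s.x)
inv=lambda P:np.array([[np.cos(s.x[2]),np.sin(s.x[2])],[-np.sin(s.x[2]),np.cos(s.x[2])]])@(P[:2]-s.x[:2])*1000
for n,uv in(('top',T(328,457)),('top',T(412,474)),('scene',S(525,345)),('scene',S(410,290))):print('plate?',n,inv(ray(n,*uv,.1)))
for g in((-160,-112,200),(-138,0,38),(0,0,0)):print(g,W(s.x,g))
for n,uv in [('top',T(*q)) for q in((602,347),(650,368),(597,512),(547,492))]:print('whet',inv(ray(n,*uv,.032)))
E
```

```text
[ 0.73964986 -0.07383838 -0.25567401] -14.649041915465075
[[-0.8  0.1]
 [-0.1  0.8]
 [ 0.4  0.4]
 [ 0.3 -0.1]
 [-0.8 -0. ]
 [-0.5 -0.3]
 [ 0.3  2.6]]
plate? top [-197.65303543   31.15745589]
plate? top [-195.75366543  -30.53749047]
plate? scene [-194.71955649   53.40860049]
plate? scene [-140.59626558  -27.40657969]
(-160, -112, 200) [np.float64(0.5565264450015723), np.float64(-0.14173399153940652), np.float64(0.2)]
(-138, 0, 38) [np.float64(0.6061358200950512), np.float64(-0.03893851545784676), np.float64(0.038)]
(0, 0, 0) [np.float64(0.739649862242763), np.float64(-0.07383838006186837), np.float64(0.0)]
whet [ -60.11497314 -153.32221517]
whet [ -67.68087616 -192.48292274]
whet [-185.09015484 -176.28548329]
whet [-178.91678043 -136.14794324]
```

Fit is good: the grinder is at (0.740, -0.074) with yaw -14.65°, and the rest's −x face is at grinder x ≈ -196. Next: shut the fingers and move to a point in front of the bar's bare end.

Call:
drive_tool([
  [[0,0,0,42,-38,0,0],[0,0,0,42,-38,0,0],[0,0,0,42,-38,0,0],[0,0,0,42,-38,0,0],[0,0,0,42,-38,0,0]],
], force=40)

```text
t: 0.72
position: [0.3178, -0.3624, 0.3034]
orientation: [-180.0, -0.0, 15.3]
force: [1.7, -0.2, 0.8]
width: 0.002
grasp_force: 0.0
```

Call:
drive_tool([
  [[0,0,0,42,-38,0,0],[0,0,0,42,-38,0,0],[0,0,0,42,-38,0,0],[0,0,0,42,-38,0,0],[0,0,0,40,-36,0,0]],
])

```text
t: 1.35
position: [0.4688, -0.1262, 0.3036]
orientation: [-180.0, 0.0, 15.3]
force: [0.6, -1.6, -0.9]
width: -0.003
grasp_force: 0.0
```

Call:
drive_tool([
  [[0,0,10,0,0,0,0],[0,0,10,0,0,0,0],[0,0,10,0,0,0,0],[0,9,0,0,0,0,0],[0,9,0,0,0,0,0]],
])

```text
t: 1.98
position: [0.4685, -0.128, 0.3036]
orientation: [180.0, -18.2, -14.7]
force: [0.0, 0.1, -0.8]
width: -0.003
grasp_force: 0.0
```

Call:
drive_tool([
  [[0,9,0,0,0,0,0],[0,9,0,0,0,0,0],[0,9,0,0,0,0,0],[0,0,0,0,0,0,0]],
])

```text
t: 2.48
position: [0.466, -0.1269, 0.3005]
orientation: [-179.9, -44.6, -14.8]
force: [0.5, 0.6, -0.7]
width: 0.001
grasp_force: 0.0
```

```bash
cat > d.py <<'E'
import sys,numpy as np
from station import manip
from scipy.spatial.transform import Rotation as Ro
def report(tgt,rpy):
    o=manip.get_obs();R=Ro.from_euler('xyz',o['orientation'],degrees=True);G=Ro.from_euler('xyz',rpy,degrees=True)
    print('t',o['t'],'pos',o['position'].round(4),'rpy',np.round(o['orientation'],1),'F',np.round(o['force'],1),'q',np.round(o['joints'],1))
    print('rotvec tool',(R.inv()*G).as_rotvec(degrees=True).round(1),'shift tool mm',(R.inv().apply(np.array(tgt)-o['position'])*1000).round(1))
g=np.load('g.npy')
def W(x,y,z):
    c,s=np.cos(g[2]),np.sin(g[2]);return [g[0]+(c*x-s*y)/1e3,g[1]+(s*x+c*y)/1e3,z/1e3]
TILT=(Ro.from_euler('z',g[2])*Ro.from_euler('x',180,degrees=True)*Ro.from_euler('y',45,degrees=True)).as_euler('xyz',degrees=True)
E
python3 -c "
from d import *
report(W(-247,-116,240),TILT)
f=manip.grab_frame('scene');import cv2;cv2.imwrite('pics/s1.png',cv2.resize(f['pixels'][60:310,150:400,::-1],None,fx=2.4,fy=2.4))"
```

```text
t 2.475 pos [ 0.466  -0.1269  0.3005] rpy [-179.9  -44.6  -14.8] F [ 0.5  0.6 -0.7] q [-28.2 -25.4 134.4  20.1  28.7  62.7]
rotvec tool [-0.   0.4 -0.1] shift tool mm [-39.4  -4.5  46.1]
```

View pics/s1.png

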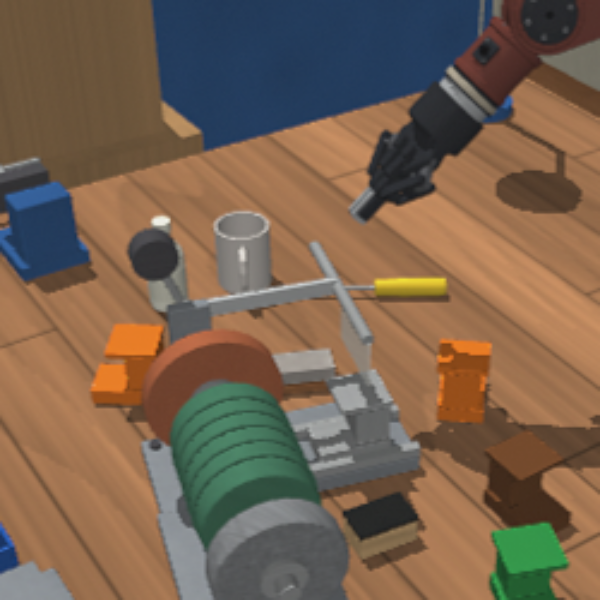

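The picture shows the tool tilted and shut, above and behind the bar's bare end, with its tip near (360,212) and the bar end at (315,245). Next I'll drop below the bar line and slide the fingers underneath.

Call:
drive_tool([
  [[0,0,0,-20,-2,0,0],[0,0,0,-20,-2,0,0],[0,0,0,0,0,23,0],[0,0,0,0,0,23,0],[0,0,0,0,0,0,0]],
])

```text
t: 3.15
position: [0.4745, -0.1254, 0.2426]
orientation: [-179.9, -44.8, -14.7]
force: [-0.5, 0.4, 0.3]
width: -0.001
grasp_force: 0.0
```

Call:
drive_tool([
  [[0,0,0,0,0,15,0],[0,0,0,0,0,15,0],[0,0,0,0,0,10,0],[0,0,0,0,0,0,0],[0,0,0,0,0,0,0]],
])

```text
t: 3.78
position: [0.5012, -0.1325, 0.2158]
orientation: [180.0, -45.1, -14.7]
force: [-0.1, -0.5, 0.0]
width: 0.001
grasp_force: 0.0
```

```bash
python3 -c "
from d import *
report(W(-208,-116,223),TILT)
f=manip.grab_frame('scene');import cv2;cv2.imwrite('pics/s2.png',cv2.resize(f['pixels'][110:260,200:360,::-1],None,fx=4,fy=4))"
```

```text
t 3.775 pos [ 0.5012 -0.1325  0.2158] rpy [180.  -45.1 -14.7] F [-0.1 -0.5  0. ] q [-26.3 -10.3 134.2  35.4  14.2  47.2]
rotvec tool [ 0.  -0.1 -0. ] shift tool mm [10.6 -1.1  0.5]
```

View pics/s2.png

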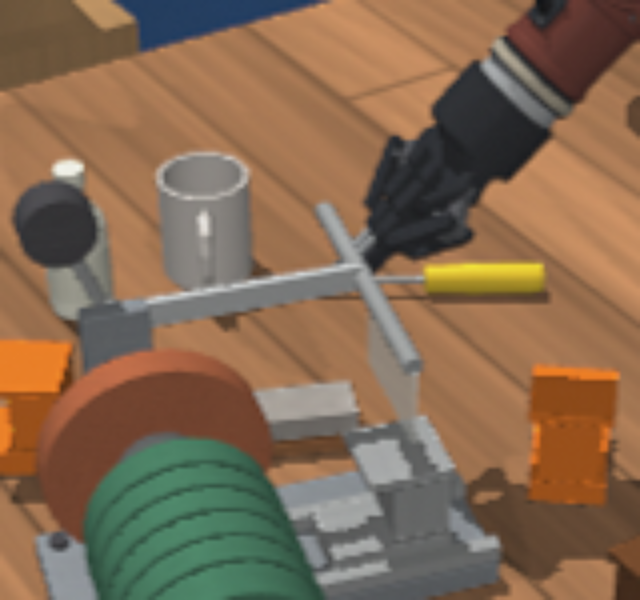

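The fingers are under and behind the bare bar end, with the bar at (345,235) and the fingertips at (365,245). I'll push along the bar's arc.

Call:
drive_tool([
  [[0,0,0,6,0,0,0],[0,0,0,6,0,0,0],[0,0,0,13,0,-11,0],[0,0,0,13,0,-10,0],[0,0,0,0,0,0,0]],
])

```text
t: 4.45
position: [0.5122, -0.1353, 0.257]
orientation: [180.0, -45.0, -14.7]
force: [-3.0, -0.2, 0.2]
width: -0.001
grasp_force: 1.3
```

Call:
drive_tool([
  [[0,0,0,15,0,-8,0],[0,0,0,15,0,-8,0],[0,0,0,16,0,-5,0],[0,0,0,16,0,-5,0],[0,0,0,0,0,0,0]],
])

```text
t: 5.08
position: [0.5391, -0.1429, 0.3224]
orientation: [179.9, -45.4, -14.7]
force: [-0.1, 0.8, 0.7]
width: 0.003
grasp_force: 0.0
```

```bash
python3 -c "
from d import *
report(W(-208+30,-116,223+96),TILT)
f=manip.grab_frame('scene');import cv2;cv2.imwrite('pics/s3.png',cv2.resize(f['pixels'][80:260,180:360,::-1],None,fx=3,fy=3))"
```

```text
t 5.075 pos [ 0.5391 -0.1429  0.3224] rpy [179.9 -45.4 -14.7] F [-0.1  0.8  0.7] q [-25.1 -14.9 124.9  16.9  26.1  67.4]
rotvec tool [ 0.1 -0.4 -0. ] shift tool mm [-3.4 -1.6  1.3]
```

View pics/s3.png

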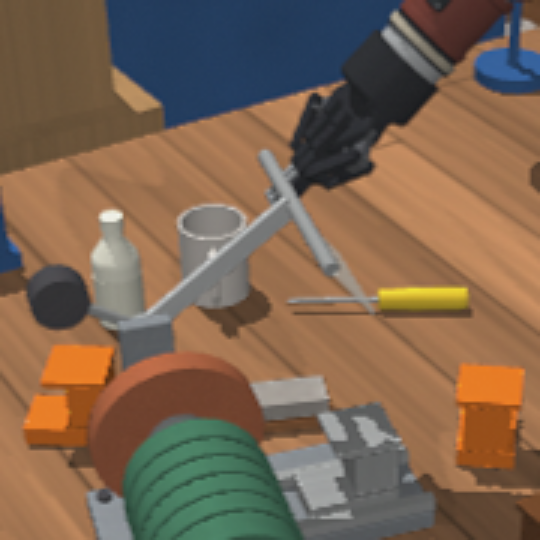

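The guard is about 0.65 rad up and riding on the fingertips at (285,185). Pushing on past the balance point.

Call:
drive_tool([
  [[0,0,0,17,0,-2,0],[0,0,0,17,0,-1,0],[0,0,0,17,0,1,0],[0,0,0,17,0,2,0],[0,0,0,14,0,3,0]],
])

```text
t: 5.75
position: [0.5967, -0.1578, 0.3765]
orientation: [180.0, -45.1, -14.7]
force: [-0.2, 0.5, -0.4]
width: 0.004
grasp_force: 0.1
```

Call:
drive_tool([
  [[0,0,0,0,0,0,0],[0,0,0,-15,0,-10,0],[0,0,0,-15,0,-15,0],[0,0,0,-15,0,-15,0],[0,0,0,-15,0,-15,0]],
])

```text
t: 6.38
position: [0.5157, -0.1363, 0.3706]
orientation: [-180.0, -45.0, -14.7]
force: [-0.9, 0.2, 1.1]
width: 0.001
grasp_force: 0.0
```

Call:
drive_tool([
  [[0,0,0,-15,0,-15,0],[0,-9,0,-15,0,-15,0],[0,-9,0,0,0,0,0],[0,-9,0,0,0,0,0],[0,-9,0,0,0,0,0]],
])

```text
t: 7.0
position: [0.4754, -0.1258, 0.3716]
orientation: [180.0, -8.8, -14.7]
force: [0.4, 0.4, -0.1]
width: -0.002
grasp_force: 0.0
```

```bash
python3 -c "
from d import *
DOWN=[180,0,np.degrees(g[2])]
report(W(-250,0,250),DOWN)
f=manip.grab_frame('scene');import cv2;cv2.imwrite('pics/s4.png',cv2.resize(f['pixels'][50:300,150:400,::-1],None,fx=2.4,fy=2.4))"
```

```text
t 7.0 pos [ 0.4754 -0.1258  0.3716] rpy [180.   -8.8 -14.7] F [ 0.4  0.4 -0.1] q [-23.6 -11.8 109.8   1.4  73.3  80.8]
rotvec tool [ 0.  -8.8 -0.1] shift tool mm [ -26.1 -117.1  119. ]
```

View pics/s4.png

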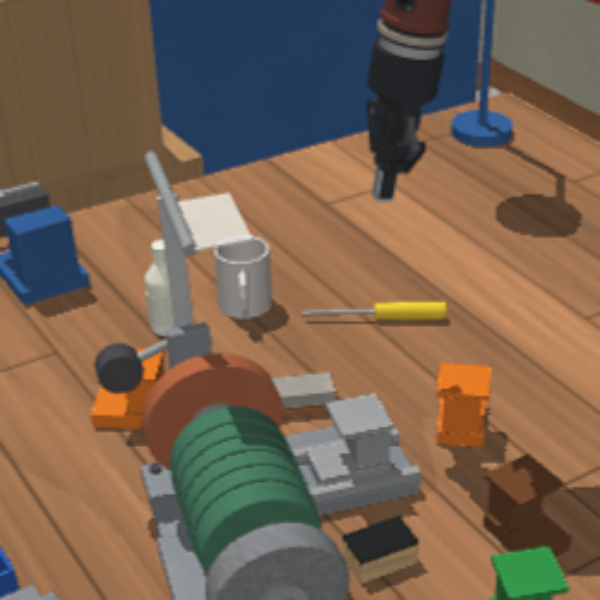

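The guard now stands upright on its upper stop, with its bar at about (170,200). The rest is in the guideway at (360,430), and the tool is clear. Next I'll go to the rest's −x face at a 25° tilt, so the fingertips touch low.

Call:
drive_tool([
  [[0,5.4,0,0,-39,0,0],[0,5.4,0,0,-39,0,0],[0,5.4,0,0,-39,0,0],[0,0,0,0,0,0,0]],
])

```text
t: 7.55
position: [0.5041, -0.0102, 0.37]
orientation: [-180.0, -25.2, -14.5]
force: [0.2, 0.4, 0.3]
width: -0.003
grasp_force: 0.0
```

```bash
cat >>d.py <<'E'
T25=(Ro.from_euler('z',g[2])*Ro.from_euler('x',180,degrees=True)*Ro.from_euler('y',25,degrees=True)).as_euler('xyz',degrees=True)
def rep25(x,z): report(W(x,0,z),T25)
E
python3 -c "
from d import *
rep25(-262,200);rep25(-262,99)"
```

```text
t 7.55 pos [ 0.5041 -0.0102  0.37  ] rpy [-180.   -25.2  -14.5] F [0.2 0.4 0.3] q [ -7.9 -17.8 116.7  -3.3  56.   97.9]
rotvec tool [-0.1 -0.2  0.2] shift tool mm [-88.8   2.1 146.1]
t 7.55 pos [ 0.5041 -0.0102  0.37  ] rpy [-180.   -25.2  -14.5] F [0.2 0.4 0.3] q [ -7.9 -17.8 116.7  -3.3  56.   97.9]
rotvec tool [-0.1 -0.2  0.2] shift tool mm [-131.8    2.1  237.5]
```

Call:
drive_tool([
  [[0,0,0,-30,1,49,0],[0,0,0,-30,1,49,0],[0,0,0,-29,0,48,0],[0,0,0,0,0,0,0]],
])

```text
t: 8.05
position: [0.4822, -0.0101, 0.1951]
orientation: [179.9, -24.5, -14.7]
force: [0.5, 0.6, -0.1]
width: -0.004
grasp_force: 0.0
```

Call:
drive_tool([
  [[0,0,0,-11,0,23,0],[0,0,0,-11,0,23,0],[0,0,0,-11,0,23,0],[0,0,0,-7,0,15,0],[0,0,0,0,0,0,0]],
])

```text
t: 8.68
position: [0.4882, -0.0106, 0.1097]
orientation: [-180.0, -25.3, -14.7]
force: [-0.2, 0.6, -0.1]
width: -0.0
grasp_force: 0.0
```

```bash
python3 -c "
from d import *
rep25(-262,99);rep25(-179,99)
f=manip.grab_frame('scene');import cv2;cv2.imwrite('pics/s5.png',cv2.resize(f['pixels'][130:280,220:380,::-1],None,fx=4,fy=4))"
```

```text
t 8.675 pos [ 0.4882 -0.0106  0.1097] rpy [-180.   -25.3  -14.7] F [-0.2  0.6 -0.1] q [ -8.1   3.1 130.5  -7.8  21.4 103.2]
rotvec tool [ 0.  -0.3 -0.1] shift tool mm [-7.1 -2.4  8.5]
t 8.675 pos [ 0.4882 -0.0106  0.1097] rpy [-180.   -25.3  -14.7] F [-0.2  0.6 -0.1] q [ -8.1   3.1 130.5  -7.8  21.4 103.2]
rotvec tool [ 0.  -0.3 -0.1] shift tool mm [68.  -2.5 44. ]
```

View pics/s5.png

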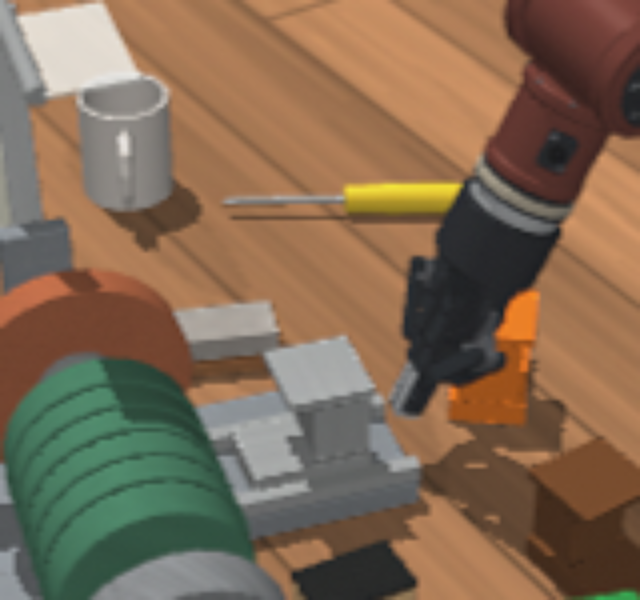

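The fingertips (410,400) stand behind the rest's −x face in line with the guideway, clear of the orange look-alike. I'll lower 10 mm and push straight ahead.

Call:
drive_tool([
  [[0,0,0,-5,-2,8,0],[0,0,0,0,0,0,0],[0,0,0,8,0,3.7,0],[0,0,0,8,0,3.7,0],[0,0,0,6,0,2.8,0]],
])

```text
t: 9.35
position: [0.5107, -0.014, 0.0993]
orientation: [-180.0, -25.3, -14.7]
force: [0.0, 0.3, 0.1]
width: 0.001
grasp_force: 0.0
```

Call:
drive_tool([
  [[0,0,0,6,0,2.8,0],[0,0,0,6,0,2.8,0],[0,0,0,6,0,2.8,0],[0,0,0,6,0,2.8,0],[0,0,0,6,0,2.8,0]],
])

```text
t: 9.98
position: [0.54, -0.0219, 0.0978]
orientation: [180.0, -24.9, -14.7]
force: [-5.5, 1.8, 4.5]
width: -0.003
grasp_force: 3.0
```

```bash
python3 -c "
from d import *
rep25(-179,99)"
```

```text
t 9.975 pos [ 0.54   -0.0219  0.0978] rpy [180.  -24.9 -14.7] F [-5.5  1.8  4.5] q [ -8.6  10.6 123.7  -7.2  21.1 102.2]
rotvec tool [ 0.1  0.1 -0. ] shift tool mm [25.2 -0.3 10.4]
```

Call:
drive_tool([
  [[0,0,0,5,0,2,0],[0,0,0,5,0,2,0],[0,0,0,5,0,2,0],[0,0,0,4,0,2,0]],
])

```text
t: 10.48
position: [0.5615, -0.0275, 0.0995]
orientation: [180.0, -25.2, -14.7]
force: [-1.3, 1.0, -1.3]
width: -0.001
grasp_force: 1.1
```

Call:
drive_tool([
  [[0,0,0,2,0,1,0],[0,0,0,2,0,1,0],[0,0,0,0,0,0,0]],
])

```text
t: 10.85
position: [0.5661, -0.0286, 0.0999]
orientation: [-180.0, -25.2, -14.7]
force: [-2.1, 0.1, -1.4]
width: -0.003
grasp_force: 0.8
```

```bash
python3 -c "
from d import *
rep25(-179,99)"
```

```text
t 10.85 pos [ 0.5661 -0.0286  0.0999] rpy [-180.   -25.2  -14.7] F [-2.1  0.1 -1.4] q [ -9.   13.  120.4  -6.6  21.6 101.3]
rotvec tool [ 0.  -0.2 -0.1] shift tool mm [-0.  -0.2  1. ]
```

No stop force yet, so I'll advance gently until the force rises.

Call:
drive_tool([
  [[0,0,0,2,0,1,0],[0,0,0,0,0,0,0]],
])

```text
t: 11.1
position: [0.5675, -0.0289, 0.0997]
orientation: [180.0, -25.1, -14.7]
force: [-6.0, 0.9, 3.3]
width: -0.001
grasp_force: 3.1
```

Call:
drive_tool([
  [[0,0,0,2,0,1,0],[0,0,0,0,0,0,0]],
])

```text
t: 11.35
position: [0.5679, -0.029, 0.0994]
orientation: [180.0, -24.9, -14.7]
force: [-14.7, 3.2, 12.3]
width: -0.003
grasp_force: 8.2
```

Call:
drive_tool([
  [[0,0,0,2,0,0.5,0],[0,0,0,0,0,0,0],[0,0,0,0,0,0,0]],
])

```text
t: 11.72
position: [0.5683, -0.0291, 0.0994]
orientation: [179.9, -24.7, -14.7]
force: [-21.6, 5.7, 19.0]
width: 0.003
grasp_force: 12.4
```

```bash
python3 -c "
from d import *
rep25(-179,99)
f=manip.grab_frame('scene');import cv2;cv2.imwrite('pics/s6.png',cv2.resize(f['pixels'][130:280,200:360,::-1],None,fx=4,fy=4))"
```

```text
t 11.725 pos [ 0.5683 -0.0291  0.0994] rpy [179.9 -24.7 -14.7] F [-21.6   5.7  19. ] q [ -9.   13.4 119.8  -6.4  22.4 101.1]
rotvec tool [ 0.1  0.3 -0. ] shift tool mm [-1.9 -0.  -0.5]
```

View pics/s6.png

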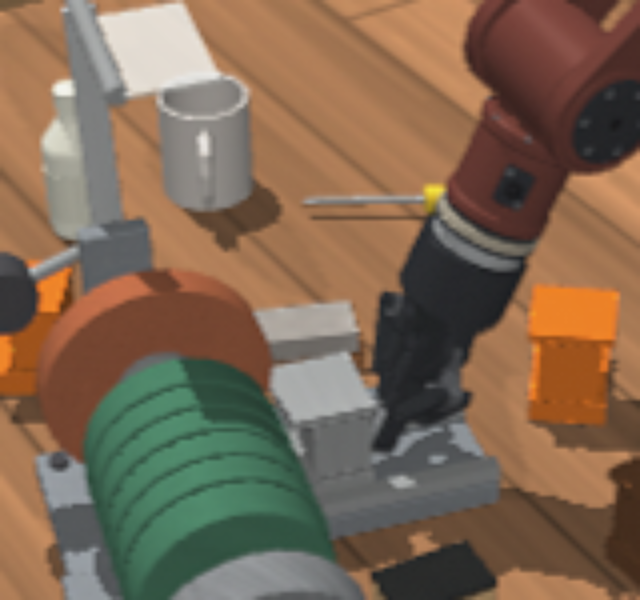

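The rest is against its stop: the force climbed to about 22 N with no further travel, at the computed home position. In the picture the top plate's −x edge is at (375,400) and the guard is still upright. I'll back off and clear upward.

Call:
drive_tool([
  [[0,0,0,-9,0,-4,0],[0,0,0,-18,0,-8,0],[0,0,0,-27,0,-13,0],[0,0,0,-27,0,-13,0],[0,0,0,0,0,0,0]],
])

```text
t: 12.4
position: [0.4844, -0.0071, 0.0998]
orientation: [-180.0, -25.2, -14.7]
force: [0.1, 0.2, 0.1]
width: -0.004
grasp_force: 0.0
```

Call:
drive_tool([
  [[0,0,0,17,0,-36,0],[0,0,0,17,0,-36,0],[0,0,0,17,0,-36,0],[0,0,0,0,0,-30,0],[0,0,0,0,0,0,0]],
])

```text
t: 13.02
position: [0.4765, -0.0047, 0.2513]
orientation: [-179.9, -25.8, -14.7]
force: [0.5, 0.4, 0.3]
width: 0.001
grasp_force: 0.0
```

```bash
python3 -c "
from d import *
rep25(-262,200)
f=manip.grab_frame('top');import cv2;cv2.imwrite('pics/s7.png',cv2.resize(f['pixels'][85:235,250:450,::-1],None,fx=4,fy=4))"
```

```text
t 13.025 pos [ 0.4765 -0.0047  0.2513] rpy [-179.9  -25.8  -14.7] F [0.5 0.4 0.3] q [ -7.5 -14.9 127.8  -4.6  41.6 100. ]
rotvec tool [-0.  -0.8 -0.1] shift tool mm [-13.3   0.4  50.6]
```

View pics/s7.png

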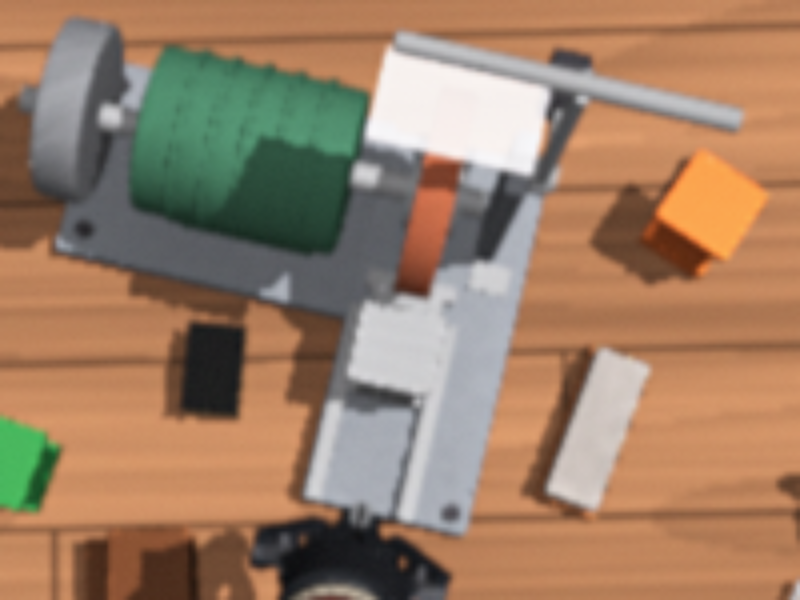

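In the top view, the rest's plate has its −x edge from about (347,377) to (428,396), hard up by the stone. The whetstone and honing block haven't moved, and the arm is clear. I'll check that edge numerically, then hand in.

```bash
python3 - <<'E'
from h import *
from station import manip
g=np.load('g.npy');c,s=np.cos(g[2]),np.sin(g[2]);xs=[]
for u,v in((347,377),(428,396)):
    p=ray('top',250+u/4,85+v/4,.1)[:2]-g[:2];xs.append((c*p[0]+s*p[1])*1000)
print(xs)
if np.mean(xs)>-143: print(manip.job_done())
E
```

```text
[np.float64(-137.70285210248625), np.float64(-137.83656500340055)]
the job is handed in; nothing more can be done
None
```

The guard is raised and standing on its upper stop, the tool rest is home (its −x face measures at grinder x ≈ -138 mm, the home value), the arm is clear, and the job is handed in at about 13 s; no verdict was returned.

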